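# Shut the dry-storage chest and lock its bolt in the L-slot

### The job

The dry-storage chest has been left ajar. With the fingertips, press its lid fully shut, push the bolt by its knob all the way across into the keeper on the lid, then push the knob over toward the front, fully down into the short leg of its slot, so that the bolt is locked. The lid is only pressed down, never lifted further open; do not force or squeeze the bolt, and leave everything else on the bench where it stands.

Things in the scene. Friction and masses are not known exactly. Their poses are not given: they have to be found in the camera images.
- chest: Grey steel chest, fixed, 170 deep (x) by 260 wide (y) by 121 mm high. Origin: centre of its underside; x to its rear (hinges), y to its left, z up. Left part (y -0.031 to +0.130): hinged lid; right part (y -0.131 to -0.032): fixed deck. Deck and shut lid are both at z 0.121.
- lid (a joint): Lid angle, rad: 0 shut, grows as it opens, starts 0.45 to 0.75. Hinge line along the chest's y at x +0.083, z 0.115. Lid 168 mm long from hinge to front edge, 162 wide, 6 thick, with a 16 mm pull lip in front. Stiff hinges: it stays where left; about 2 to 5 N down at the front edge closes it.
- lid_edge (a point): Point on the lid's top face, midway along its width, 160 mm from the hinge and 8 mm behind the front edge. With the lid shut it is at x -0.077, y +0.0495, z 0.121 in the chest's frame.
- keeper (a point): Centre of the opening of the steel keeper on the lid's right edge, which takes the bolt's tip when the lid is shut (then x -0.030, y -0.017, z 0.1395 in the chest's frame, top at z 0.155). Staple 32 mm wide, 13 mm along y. A bolt pushed more than 12 mm across too soon keeps the lid from shutting.
- slot_corner (a point): Corner of the L-shaped slot, on the axis of the bolt's steel barrel (29 mm thick, along the chest's y at x -0.030, z 0.1395, y -0.122 to -0.044, top z 0.154); in the chest's frame y -0.060. The slot is 11 mm wide: long leg along the barrel, 25 degrees behind its top; at the corner the short leg runs 80 degrees round over the top to the front.
- bolt (a joint): Travel of the bolt toward the lid (chest's +y), m: 0 drawn back, 0.043 fully across at its stop; starts 0 to 0.010. Stays where left; friction about 2 N; over 40 N of finger force on it counts as forcing. The slot lets the knob turn only within about 1 mm of fully across, and the bolt go back only with the knob turned back.
- bolt_turn (a joint): Turn of bolt and knob about the barrel's axis, rad: 0 in the long leg, knob leaning 25 degrees to the rear; grows as the knob goes over the top to the front; 1.396 fully over, leaning 55 degrees to the front. Stays where left; about 1 N at the knob.
- knob (a point): Centre of the bolt's black ball knob, 19 mm thick, on an 8 mm stem, 47 mm from the barrel's axis. In the chest's frame: x -0.030 + 0.047 sin(a), y -0.103 + bolt, z 0.1395 + 0.047 cos(a), a = 0.436 - bolt_turn; so x -0.010, z 0.182 in the long leg and x -0.069, z 0.166 when locked.
- vial_1: Small clear sample bottle with a white screw cap, 29 mm wide, 78 mm tall, standing close to the right of the chest; origin at the centre of its underside. Leave it alone.
- sample_21: Translucent bottle with a black cap, 42 mm wide, 93 mm tall, standing close to the left of the chest; origin at the centre of its underside. Leave it alone.
- beaker_50: Glass beaker, 46 mm wide, 56 mm tall, standing in front of the chest; origin at the centre of its underside. Leave it alone.
- timer: Round kitchen-style timer with a knob on top, 62 mm wide, 38 mm tall, at the bench's front to the right. Leave it alone.
- rubber_bulb: Rubber pipette bulb lying on the bench to the right, 47 x 92 x 47 mm. Leave it alone.
- flask_25: Small stoppered volumetric flask, 41 mm wide, 123 mm tall, to the right. Leave it alone.

How it is judged (in metres and radians):
On the way, in this order (a step that is already met when the one before it is completed fails the run):
1. the lid is pressed shut while the bolt is still back (value of joint lid below 0.03 rad and value of joint bolt below 0.02 m), for 0.2 s.
2. the bolt is pushed fully across into the keeper, its knob still in the long leg (value of joint lid below 0.03 rad and value of joint bolt above 0.038 m and value of joint bolt_turn below 0.6 rad), for 0.02 s.
At the end, for the whole second after the job is handed in: The lid is shut (within 0.03 rad), the bolt is across (at least 39 of its 43 mm) and its knob is turned over to the front (at least 1.25 of its 1.396 rad) (value of joint lid below 0.03 rad and value of joint bolt above 0.039 m and value of joint bolt_turn above 1.25 rad); the robot touches nothing.
It fails at once if the lid is lifted further open (beyond 0.85 rad) (value of joint lid above 0.85 rad).
It fails at once if the bolt is forced or gripped hard (more than 40 N between fingers and bolt) (contact force between the fingers and bolt above 40 N).
It fails at once if a bystander is moved by more than 20 mm or lifted (distance of any of vial_1, sample_21, beaker_50, timer, rubber_bulb, flask_25 from where it was at the start of the episode above 0.02 m).
It also fails if it takes over 53 s, if anything falls off the work surface, if the arm or the gripper's body presses on something with over 40 N, if the wrist force passes 120 N, or if a joint passes its speed limit or range.

### The arm

A 7-joint arm with a two-finger parallel gripper is mounted at the origin on a cart in front of the work surface, level with it; the furniture and walls round the work are solid. World frame = base frame: x ahead of the robot, y to its left, z up, the work surface at z = 0. Lengths are in mm, angles in rad, forces in N, time in s.
With the tool pointing down it reaches from about 425 to 875 mm from the base axis. Payload 4.7 kg.
Tool frame: the origin (TCP) lies midway between the tips of the shut fingers; the grasp point (between the pads) lies 19 mm behind it; z points along the fingers, y is the direction in which the jaws open and shut (so a half turn about z gives the same grasp; the last joint's range is limited). The gripper opens to 87 mm and grips with 3 to 60 N. Pads are 19 mm wide; open, the fingers measure 117 mm over their backs; the gripper's body (75 mm by 190 mm) begins 51 mm behind the grasp point.
Start: joints at [1.317, 0.321, -0.07, 1.45, 0.023, 1.371, -0.057], TCP at [171.976, -626.857, 222.587] pointing down, gripper open.
Joint ranges: [-2.86, 2.86], [-0.3, 2.09], [-1.38, 1.24], [0.06, 2.45], [-1.56, 4.7], [0.09, 2.05], [-2.69, 2.69]. Speed limits (rad/s): [2.57, 2.57, 3.14, 3.14, 3.14, 3.14, 3.14].

### API

Orientations are given as a unit quaternion [x, y, z, w].
In Python, from bench import ctrl, imaging gives the robot as it stands. The module is installed in compiled form; this text tells all that it offers.
- The arm moves only by the shell command python3 -m jog 'ROWS' [OPENING]. ROWS is JSON, one flat list of numbers, 6 for each row, row after row: the shift along the tool's x, y, z in mm, then the turn, a rotation vector about the tool's x, y, z in degrees. In form: [tx, ty, tz, ax, ay, az, tx, ty, tz, ax, ay, az, ...]. A call has 1 to 8 rows; each row is the pose to reach, as a shift and turn from the pose commanded when the call began, along the tool's axes at that moment; what a row does not reach only later rows make up. A row lasts 1/8 s, in which the tool goes at most 62.5 mm and 10.7 degrees, less where a joint would pass 70% of its speed; a pose out of reach is approached as far as the arm can. A call with a gripper value outside its range is refused whole. OPENING is the finger opening in mm, from 0 to 87, set as the call begins (- or left out, the last holds). The fingers move at their own pace and stop on an object; the grip force is fixed at half the most. Time passes only in rows, so rows that repeat a pose let the fingers close. It gives the time, the measured TCP pose, the force and the opening at its end, in the units of the state.
- ctrl.read_state(): the state, without advancing time (a new reading comes with each control period).
- imaging.read_camera(name): name is "side" or "top" or "wrist"; returns the picture (384x512x3 uint8, red, green, blue); there is no depth.
- imaging.camera_model(name): a dict with "fx", "fy", "cx", "cy" (pixels), "camera_from_world" (4x4, takes a point from world to camera coordinates). Camera axes: x right, y down, z forward; pixel columns grow to the right and rows downward; lengths in mm; the calibration is good to about 2 mm. A picture is of the moment at which its call begins: read the wrist's pose just before it. camera_model takes no time and is no camera call; for the wrist camera it gives the pose at the moment of the call.
- ctrl.finish_job(): hands the job in, once; it reports no verdict.
The state is a dict: "t": time; "joint_positions": joint angles; "qd": joint speeds; "tau": joint torques, N m; "eef_pos": TCP position; "tool_rot": TCP orientation; "ft_force": force on the tool from outside, world axes, zero at the start; "ft_torque": the same for the moment, N m; "gripper_width": opening from 0.0 (shut) to 1.0 (fully open).
Only numpy, scipy, OpenCV 4.12 (cv2) and the standard library are available. Lean on these libraries where they do the work, as an engineer would, in place of code of your own. Each camera call takes 0.05 s, during which the arm holds its last target.

## Working session

There is one attempt and no reset: what is moved stays moved. The work goes in short steps, Python scripts to look and compute and a shell command to move; the robot and the scene stay as the last step left them, time stands still between calls to the robot, and variables do not carry over. Pictures are saved under pics/ and viewed, and the job is handed in when it is done.

```bash
mkdir -p pics; ls
python3 - <<'E'
from bench import ctrl, imaging
import cv2, numpy as np
s=ctrl.read_state()
print({k:(np.round(v,3).tolist()) for k,v in s.items()})
for n in ["side","top","wrist"]:
    im=imaging.read_camera(n); cv2.imwrite(f"pics/{n}0.png",im[:,:,::-1])
    m=imaging.camera_model(n); print(n,m["fx"],m["cx"],m["cy"],np.round(m["camera_from_world"],3).tolist())
E
```

```text
pics
{'t': 0.0, 'joint_positions': [1.317, 0.322, -0.07, 1.452, 0.023, 1.371, -0.057], 'qd': [0.002, 0.0, -0.0, -0.001, -0.001, 0.0, -0.0], 'tau': [-0.0, -49.128, -0.405, -31.253, -0.064, 0.044, 0.0], 'eef_pos': [171.802, -626.291, 221.445], 'tool_rot': [0.991, 0.134, -0.0, -0.001], 'ft_force': [-0.062, -0.043, -0.407], 'ft_torque': [-0.041, -0.017, 0.049], 'gripper_width': 1.001}
side 376.50306999034353 254.34468502161795 192.05794915709032 [[0.999, -0.027, -0.026, -532.491], [-0.035, -0.433, -0.901, 90.687], [0.013, 0.901, -0.433, 1304.669], [0.0, 0.0, 0.0, 1.0]]
top 414.00558577039004 254.09406621972815 188.0710759282507 [[0.043, -0.999, -0.003, -144.209], [-0.976, -0.041, -0.216, 526.516], [0.215, 0.012, -0.976, 1172.785], [0.0, 0.0, 0.0, 1.0]]
wrist 345.74909587255866 254.09042996111808 190.58425311035765 [[0.264, -0.964, -0.002, -649.889], [-0.929, -0.255, 0.267, -32.572], [-0.258, -0.069, -0.964, 390.046], [0.0, 0.0, 0.0, 1.0]]
```

View pics/side0.png

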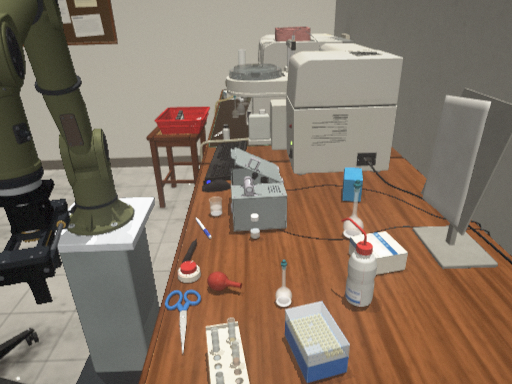

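View pics/top0.png

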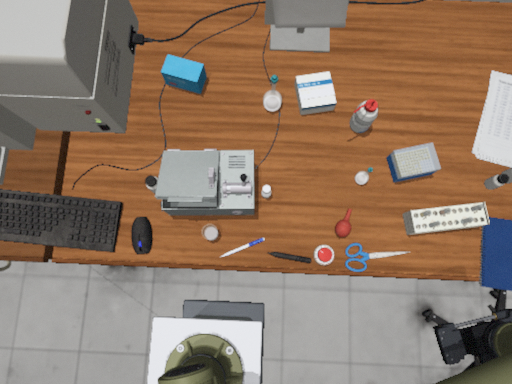

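Run:
```python
import cv2
a=cv2.imread("pics/top0.png")[135:235,130:290]; cv2.imwrite("pics/topz.png",cv2.resize(a,None,fx=5,fy=5,interpolation=cv2.INTER_CUBIC))
a=cv2.imread("pics/side0.png")[140:245,200:320]; cv2.imwrite("pics/sidez.png",cv2.resize(a,None,fx=5.5,fy=5.5,interpolation=cv2.INTER_CUBIC))
```

```text
(no output)
```

View pics/topz.png

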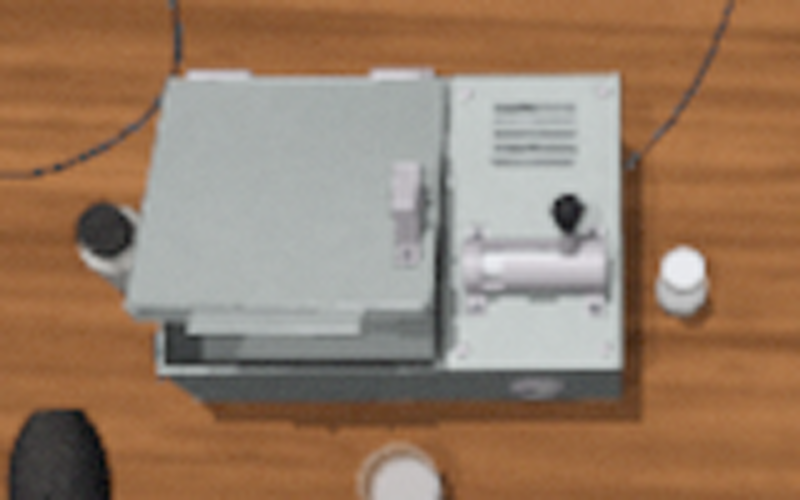

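View pics/sidez.png

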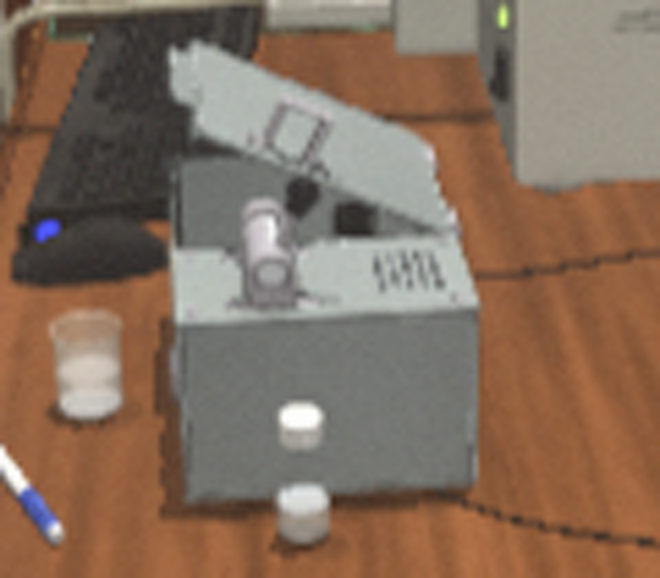

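```bash
cat > h.py <<'E'
import numpy as np
from bench import ctrl, imaging
def ray(n,u,v,M=None):
    m=M or imaging.camera_model(n); T=np.array(m["camera_from_world"]); R=T[:3,:3]; c=-R.T@T[:3,3]
    d=R.T@np.array([(u-m["cx"])/m["fx"],(v-m["cy"])/m["fy"],1]); return c,d/np.linalg.norm(d)
def onz(n,u,v,z,M=None):
    c,d=ray(n,u,v,M); return c+d*(z-c[2])/d[2]
def tri(rs):
    A=0;b=0
    for c,d in rs:
        P=np.eye(3)-np.outer(d,d);A=A+P;b=b+P@c
    return np.linalg.solve(A,b)
def proj(n,p):
    m=imaging.camera_model(n);T=np.array(m["camera_from_world"]);q=T[:3,:3]@p+T[:3,3]
    return np.array([m["fx"]*q[0]/q[2]+m["cx"],m["fy"]*q[1]/q[2]+m["cy"]])
E
python3 - <<'E'
from h import *
Z=lambda u,v:(130+u/5-.4,135+v/5-.4)
S=lambda u,v:(200+u/5.5-.4,140+v/5.5-.4)
for nm,p in dict(RR=(620,75),FR=(621,370),FL=(158,372),RL=(447,78)).items(): print(nm,np.round(onz("top",*Z(*p),121),1))
for nm,p in dict(FR=(180,322),RR=(475,308),FL=(175,250)).items(): print("side",nm,np.round(onz("side",*S(*p),121),1))
print("knob",tri([ray("top",*Z(568,210)),ray("side",*S(302,195))]))
print("vial",onz("top",*Z(685,265),78),"beaker",onz("top",*Z(402,480),56),"s21",onz("top",*Z(105,230),93))
print("lid FR",tri([ray("top",*Z(432,308)),ray("side",*S(197,135))]))
print("lid FLtop",onz("top",*Z(130,308),200))
E
```

```text
RR [ 631.1 -116.2  121. ]
FR [ 459.6 -124.2  121. ]
FL [447.6 133.3 121. ]
RL [625.1 -17.  121. ]
side FR [ 465.6 -123.3  121. ]
side RR [ 629.8 -119.   121. ]
side FL [460.1 -27.  121. ]
knob [535.32497651 -92.72925309 181.65018641]
vial [ 530.52933144 -158.37784407   78.        ] beaker [400.45112482   1.04399759  56.        ] s21 [533.78017866 178.28538156  93.        ]
lid FR [476.45841141 -24.42589581 192.78573537]
lid FLtop [468.17083518 132.23914516 200.        ]
```

```bash
python3 -m jog '[352,-118,-77,0,0,12.7,352,-118,-77,0,0,12.7,352,-118,-77,0,0,12.7,352,-118,-77,0,0,12.7,352,-118,-77,0,0,12.7,352,-118,-77,0,0,12.7,352,-118,-77,0,0,12.7,352,-118,-77,0,0,12.7]' 0
```

```text
t: 1.15
eef_pos: [480.2, -419.7, 299.1]
tool_rot: [1.0, 0.024, -0.001, 0.0]
ft_force: [-1.4, -0.7, 0.4]
gripper_width: 0.173
```

```bash
python3 -m jog '[24,-476,0,0,0,0,24,-476,0,0,0,0,24,-476,0,0,0,0,24,-476,0,0,0,0,24,-476,0,0,0,0,24,-476,0,0,0,0,24,-476,30,0,0,0,24,-476,50,0,0,0]' 0
python3 - <<'E'
from h import *
import cv2
s=ctrl.read_state();print(s["eef_pos"],s["ft_force"],s["gripper_width"])
a=imaging.read_camera("top")[:,:,::-1]; b=imaging.read_camera("side")[:,:,::-1]
o=np.hstack([cv2.resize(a[120:240,130:260],(400,370)),cv2.resize(b[90:230,200:330],(400,430))[:370]]) 
cv2.imwrite("pics/p1.png",o)
E
```

```text
t: 2.15
eef_pos: [482.6, 57.3, 250.0]
tool_rot: [1.0, 0.022, 0.002, 0.001]
ft_force: [0.1, -0.4, -0.0]
gripper_width: 0.006
[482.58846176  57.32828504 249.98715183] [ 0.10945954 -0.39275285 -0.0183706 ] 0.006362212916292677
```

View pics/p1.png

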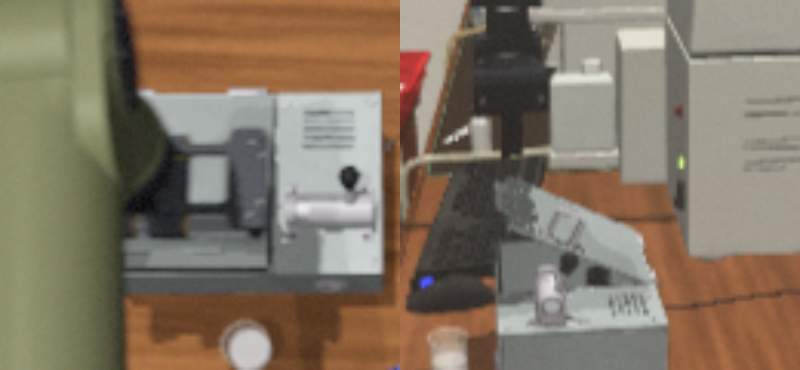

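```bash
python3 -m jog '[0,0,30,0,0,0,0,0,45,0,0,0,0,0,60,0,0,0,0,0,75,0,0,0,0,0,90,0,0,0,0,0,105,0,0,0,0,0,115,0,0,0,0,0,120,0,0,0]' 0
python3 -m jog '[0,0,3,0,0,0,0,0,6,0,0,0,0,0,6,0,0,0]' 0
```

```text
t: 3.25
eef_pos: [481.7, 56.8, 128.7]
tool_rot: [1.0, 0.023, -0.001, -0.0]
ft_force: [-1.5, -0.7, 2.8]
gripper_width: 0.005
t: 3.62
eef_pos: [482.5, 56.7, 123.5]
tool_rot: [1.0, 0.023, 0.0, -0.0]
ft_force: [-0.5, 0.1, 0.2]
gripper_width: 0.008
```

```bash
python3 -m jog '[0,0,2,0,0,0,0,0,4,0,0,0,0,0,4,0,0,0]' 0
python3 -m jog '[0,0,2,0,0,0,0,0,3,0,0,0,0,0,3,0,0,0]' 0
python3 - <<'E'
from h import *
import cv2
a=imaging.read_camera("top")[:,:,::-1]; b=imaging.read_camera("side")[:,:,::-1]
o=np.hstack([cv2.resize(a[120:240,130:260],(400,370)),cv2.resize(b[90:230,200:330],(400,430))[:370]]) 
cv2.imwrite("pics/p2.png",o)
E
```

```text
t: 4.0
eef_pos: [482.6, 56.8, 121.2]
tool_rot: [1.0, 0.023, 0.0, 0.0]
ft_force: [-5.1, -0.7, 12.5]
gripper_width: 0.004
t: 4.38
eef_pos: [482.7, 56.7, 120.9]
tool_rot: [1.0, 0.023, 0.0, 0.001]
ft_force: [-11.8, -0.6, 31.0]
gripper_width: 0.003
```

View pics/p2.png

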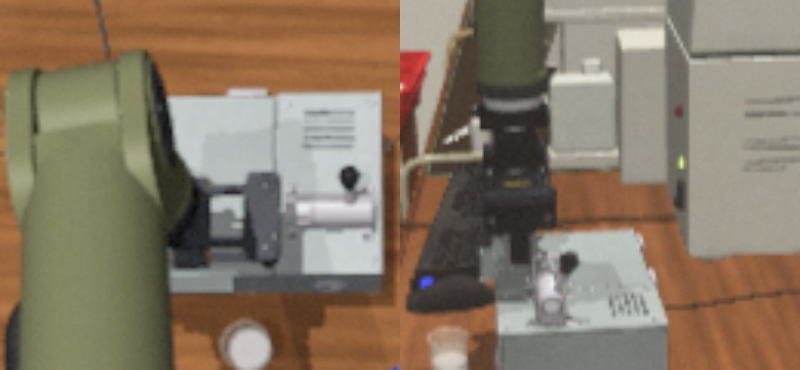

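```bash
python3 -m jog '[0,0,-60,0,0,0,0,0,-120,0,0,0,45,60,-120,0,0,0,45,120,-120,0,0,0,45,185,-120,0,0,0,45,185,-120,0,0,0,45,185,-120,0,0,0]' 0
python3 - <<'E'
from h import *
import cv2
print(ctrl.read_state()["eef_pos"],ctrl.read_state()["ft_force"])
a=imaging.read_camera("top")[:,:,::-1]; b=imaging.read_camera("side")[:,:,::-1]; c=imaging.read_camera("wrist")[:,:,::-1]
o=np.hstack([cv2.resize(a[120:240,130:260],(400,370)),cv2.resize(b[90:230,200:330],(400,430))[:370]]) 
cv2.imwrite("pics/p3.png",o);cv2.imwrite("pics/w3.png",c)
E
```

```text
t: 5.35
eef_pos: [535.6, -126.4, 236.1]
tool_rot: [1.0, 0.022, -0.0, -0.0]
ft_force: [-0.4, 0.8, -0.2]
gripper_width: 0.006
[ 535.64060268 -126.43244462  236.14314938] [-0.43412686  0.80013052 -0.21757244]
```

View pics/p3.png

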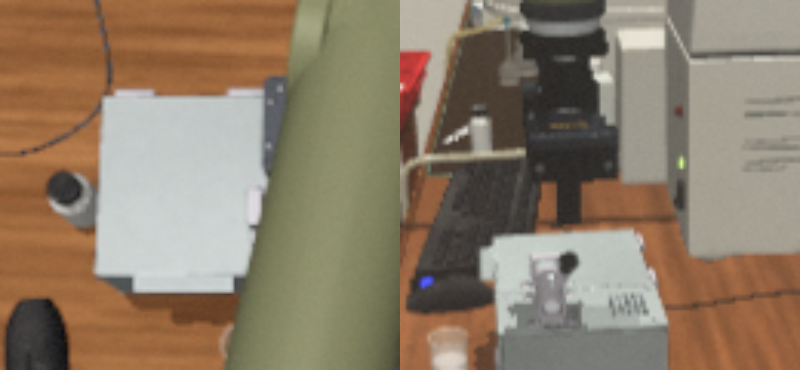

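View pics/w3.png

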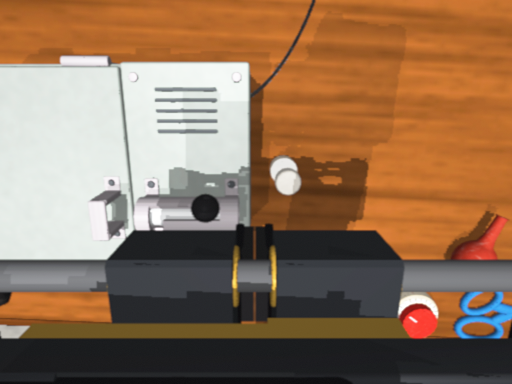

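Run:
```python
from h import *
print("knob wrist",onz("wrist",205,208,182))
print("proj tcp",proj("wrist",np.array(ctrl.read_state()["eef_pos"])))
p=proj
for dy in(-15,-10,0,10,15): print(dy,proj("wrist",np.array(ctrl.read_state()["eef_pos"])+[0,dy,0]))
```

```text
knob wrist [535.29664138 -92.03798862 182.        ]
proj tcp [252.56177823 243.62883992]
-15 [282.09455479 244.98147192]
-10 [272.25719308 244.53091048]
0 [252.56177823 243.62883992]
10 [232.83872641 242.72550355]
15 [222.96681845 242.27335986]
```

```bash
python3 -m jog '[0,0,30,0,0,0,0,0,64,0,0,0,0,0,64,0,0,0,0,-4,64,0,0,0,0,-8,64,0,0,0,0,-11,64,0,0,0,0,-14,64,0,0,0]' 0
python3 -m jog '[0,-4,0,0,0,0,0,-8,0,0,0,0,0,-12,0,0,0,0,0,-16,0,0,0,0]' 0
python3 -m jog '[0,-3,0,0,0,0,0,-6,0,0,0,0,0,-9,0,0,0,0,0,-12,0,0,0,0]' 0
```

```text
t: 6.38
eef_pos: [535.3, -111.8, 173.1]
tool_rot: [1.0, 0.023, 0.0, 0.0]
ft_force: [-0.5, -0.3, -0.4]
gripper_width: 0.002
t: 6.88
eef_pos: [534.4, -96.2, 172.7]
tool_rot: [1.0, 0.023, 0.0, 0.0]
ft_force: [0.2, -3.0, 1.3]
gripper_width: 0.004
t: 7.38
eef_pos: [533.8, -83.9, 172.5]
tool_rot: [1.0, 0.023, 0.0, 0.0]
ft_force: [0.6, -1.8, 1.8]
gripper_width: 0.003
```

```bash
python3 -m jog '[0,-3,0,0,0,0,0,-6,0,0,0,0,0,-6,0,0,0,0]' 0
python3 -m jog '[0,-2,0,0,0,0,0,-3,0,0,0,0,0,-3,0,0,0,0]' 0
```

```text
t: 7.75
eef_pos: [533.4, -77.4, 172.5]
tool_rot: [1.0, 0.023, -0.0, -0.0]
ft_force: [0.4, -0.3, 0.5]
gripper_width: 0.003
t: 8.12
eef_pos: [533.2, -75.0, 172.4]
tool_rot: [1.0, 0.023, -0.0, -0.0]
ft_force: [0.9, -0.9, 0.0]
gripper_width: 0.009
```

Run:
```python
from h import *
import cv2
print(ctrl.read_state()["eef_pos"],ctrl.read_state()["ft_force"])
b=imaging.read_camera("side")[:,:,::-1]; c=imaging.read_camera("wrist")[:,:,::-1]
o=np.hstack([cv2.resize(c[100:300,80:340],(400,370)),cv2.resize(b[90:230,200:330],(400,430))[:370]]) 
cv2.imwrite("pics/p4.png",o)
```

```text
[533.23432689 -75.01382605 172.38186776] [ 0.92645436 -0.85393791  0.04237713]
```

View pics/p4.png

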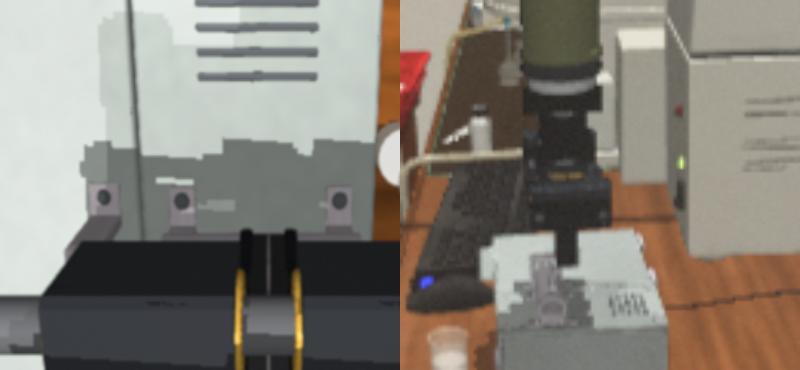

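```bash
python3 -m jog '[0,-1,0,0,0,0,0,-2,0,0,0,0,0,-2,0,0,0,0]' 0
python3 -m jog '[0,-1,0,0,0,0,0,-1.5,0,0,0,0,0,-1.5,0,0,0,0]' 0
```

```text
t: 8.6
eef_pos: [533.2, -73.0, 172.4]
tool_rot: [1.0, 0.023, -0.0, -0.0]
ft_force: [0.2, -1.6, 0.6]
gripper_width: 0.008
t: 8.98
eef_pos: [533.1, -71.5, 172.5]
tool_rot: [1.0, 0.023, -0.0, -0.0]
ft_force: [0.0, -1.3, -0.1]
gripper_width: 0.005
```

```bash
python3 -m jog '[0,-1,0,0,0,0,0,-1.5,0,0,0,0,0,-1.5,0,0,0,0]' 0
python3 -m jog '[0,-1,0,0,0,0,0,-1.5,0,0,0,0,0,-1.5,0,0,0,0]' 0
```

```text
t: 9.35
eef_pos: [533.0, -70.0, 172.5]
tool_rot: [1.0, 0.023, -0.0, -0.0]
ft_force: [-0.5, -2.1, 0.6]
gripper_width: 0.002
t: 9.72
eef_pos: [533.0, -68.5, 172.5]
tool_rot: [1.0, 0.023, -0.0, -0.0]
ft_force: [-0.1, -0.8, -0.9]
gripper_width: 0.005
```

```bash
python3 -m jog '[0,-1,0,0,0,0,0,-1.5,0,0,0,0,0,-1.5,0,0,0,0]' 0
python3 -m jog '[0,-1,0,0,0,0,0,-1.5,0,0,0,0,0,-1.5,0,0,0,0]' 0
```

```text
t: 10.1
eef_pos: [532.9, -67.5, 172.5]
tool_rot: [1.0, 0.023, -0.0, 0.0]
ft_force: [0.5, -2.5, -1.2]
gripper_width: 0.008
t: 10.48
eef_pos: [532.9, -67.3, 172.5]
tool_rot: [1.0, 0.022, 0.0, 0.001]
ft_force: [0.0, -5.7, -0.6]
gripper_width: 0.008
```

```bash
python3 -m jog '[0,-1,0,0,0,0,0,-1.5,0,0,0,0,0,-1.5,0,0,0,0]' 0
```

```text
t: 10.85
eef_pos: [532.9, -67.2, 172.5]
tool_rot: [1.0, 0.022, 0.0, 0.002]
ft_force: [0.8, -8.3, -1.9]
gripper_width: 0.005
```

```bash
python3 -m jog '[0,10,0,0,0,0,0,20,0,0,0,0,0,20,-35,0,0,0,0,20,-70,0,0,0,60,20,-70,0,0,0,60,20,-70,0,0,0]' 0
python3 - <<'E'
from h import *
import cv2
print(ctrl.read_state()["eef_pos"],ctrl.read_state()["ft_force"])
b=imaging.read_camera("side")[:,:,::-1]; c=imaging.read_camera("wrist")[:,:,::-1]
cv2.imwrite("pics/s5.png",b);cv2.imwrite("pics/w5.png",c)
cv2.imwrite("pics/s5z.png",cv2.resize(b[140:235,220:300],None,fx=6,fy=6,interpolation=cv2.INTER_CUBIC))
E
```

```text
t: 11.6
eef_pos: [596.1, -80.5, 240.2]
tool_rot: [1.0, 0.024, -0.001, -0.002]
ft_force: [0.2, -0.5, -0.1]
gripper_width: 0.008
[596.05858304 -80.52589745 240.17712706] [ 0.1647916  -0.50796477 -0.14533563]
```

View pics/s5z.png

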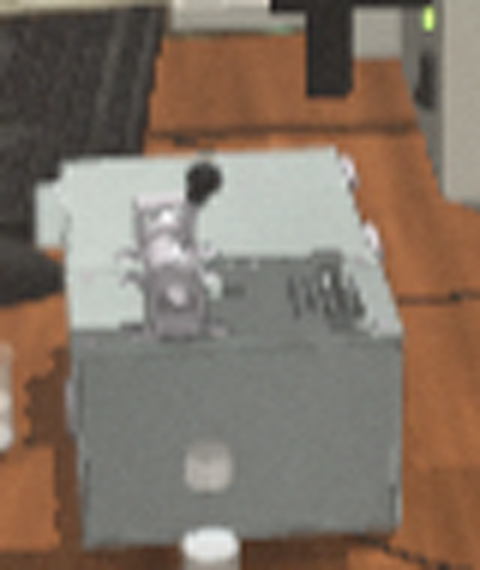

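View pics/w5.png

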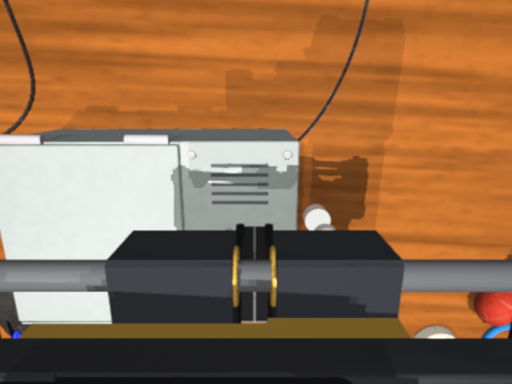

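Run:
```python
from h import *
print(onz("side",253.6,169.6,182))
print(proj("side",np.array([534,-50,182])),proj("side",np.array([535.3,-92.5,182])))
```

```text
[533.99327263 -49.23989312 182.        ]
[253.60818311 169.69122276] [254.38367488 174.95422857]
```

```bash
python3 -m jog '[-32,-31.5,0,0,0,0,-32,-31.5,0,0,0,0,-32,-31.5,33,0,0,0,-32,-31.5,66,0,0,0,-32,-31.5,66,0,0,0]' 0
python3 -m jog '[-4,0,0,0,0,0,-8,0,0,0,0,0,-12,0,0,0,0,0,-16,0,0,0,0,0]' 0
```

```text
t: 12.32
eef_pos: [558.1, -51.9, 174.8]
tool_rot: [1.0, 0.023, -0.002, 0.0]
ft_force: [-0.3, -0.2, 0.4]
gripper_width: 0.008
t: 12.82
eef_pos: [545.0, -51.9, 177.7]
tool_rot: [1.0, 0.023, 0.001, 0.0]
ft_force: [1.4, -0.5, 0.9]
gripper_width: 0.004
```

```bash
python3 -m jog '[-5,0,2,0,0,0,-10,0,2,0,0,0,-15,0,2,0,0,0,-20,0,2,0,0,0]' 0
python3 - <<'E'
from h import *
import cv2
print(ctrl.read_state()["eef_pos"],ctrl.read_state()["ft_force"])
b=imaging.read_camera("side")[:,:,::-1]
cv2.imwrite("pics/s6z.png",cv2.resize(b[130:235,220:300],None,fx=5,fy=5,interpolation=cv2.INTER_CUBIC))
E
```

```text
t: 13.32
eef_pos: [523.7, -53.0, 174.4]
tool_rot: [1.0, 0.023, -0.0, 0.0]
ft_force: [0.7, -0.8, 0.7]
gripper_width: 0.008
[523.73734147 -53.04455161 174.35147107] [ 0.71173658 -0.83810739  0.66337985]
```

View pics/s6z.png

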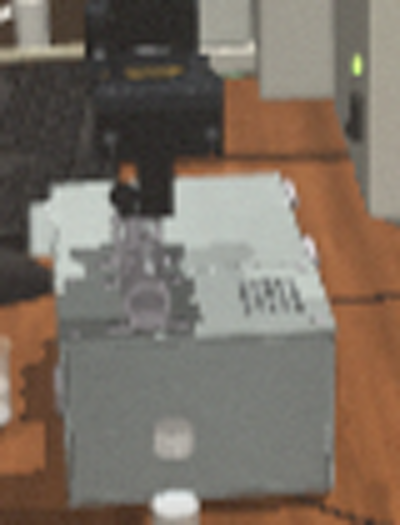

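```bash
python3 -m jog '[-5,0,0,0,0,0,-10,0,1,0,0,0,-14,0,3,0,0,0,-18,0,5,0,0,0,-21,0,7,0,0,0,-21,0,7,0,0,0]' 0
```

```text
t: 14.12
eef_pos: [502.9, -54.1, 167.3]
tool_rot: [1.0, 0.023, -0.0, 0.0]
ft_force: [0.2, -0.2, -0.6]
gripper_width: 0.003
```

```bash
python3 -m jog '[-3,0,1,0,0,0,-6,0,2,0,0,0,-8,0,3,0,0,0,-8,0,3,0,0,0]' 0
python3 - <<'E'
from h import *
import cv2
print(ctrl.read_state()["eef_pos"],ctrl.read_state()["ft_force"])
b=imaging.read_camera("side")[:,:,::-1]
cv2.imwrite("pics/s7z.png",cv2.resize(b[130:235,220:300],None,fx=5,fy=5,interpolation=cv2.INTER_CUBIC))
E
```

```text
t: 14.62
eef_pos: [495.3, -54.2, 164.4]
tool_rot: [1.0, 0.023, 0.0, -0.0]
ft_force: [2.1, 0.6, -1.2]
gripper_width: 0.009
[495.29206326 -54.21372322 164.35400296] [ 2.08337397  0.6426214  -1.20231213]
```

View pics/s7z.png

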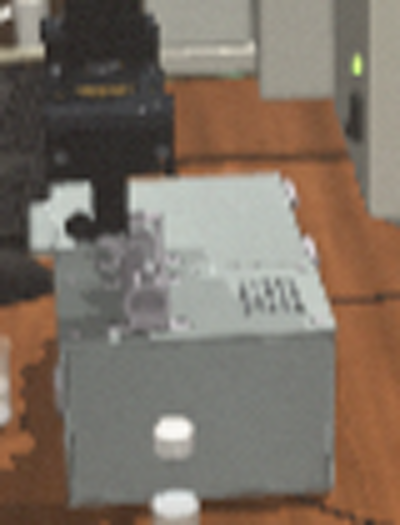

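```bash
python3 -m jog '[-1.5,0,0,0,0,0,-3,0,0,0,0,0,-3,0,0,0,0,0]' 0
python3 -m jog '[-1.5,0,0,0,0,0,-2,0,0,0,0,0,-2,0,0,0,0,0]' 0
```

```text
t: 15.05
eef_pos: [494.4, -54.0, 164.9]
tool_rot: [1.0, 0.023, 0.002, -0.0]
ft_force: [7.9, 0.9, -6.2]
gripper_width: 0.004
t: 15.42
eef_pos: [494.0, -53.9, 165.2]
tool_rot: [1.0, 0.023, 0.004, -0.0]
ft_force: [11.1, 0.8, -5.9]
gripper_width: 0.005
```

```bash
python3 -m jog '[7,0,0,0,0,0,14,0,0,0,0,0,14,0,-30,0,0,0,14,0,-85,0,0,0,14,-60,-85,0,0,0,14,-120,-85,0,0,0,14,-180,-85,0,0,0,14,-180,-85,0,0,0]' 0
python3 - <<'E'
from h import *
import cv2
print(ctrl.read_state()["eef_pos"],ctrl.read_state()["ft_force"])
a=imaging.read_camera("top")[:,:,::-1]; b=imaging.read_camera("side")[:,:,::-1]
cv2.imwrite("pics/s8.png",b);cv2.imwrite("pics/t8.png",a)
cv2.imwrite("pics/z8.png",np.hstack([cv2.resize(a[145:225,190:270],(400,400),interpolation=cv2.INTER_CUBIC),cv2.resize(b[150:230,220:300],(400,400),interpolation=cv2.INTER_CUBIC)]))
E
```

```text
t: 16.42
eef_pos: [494.4, 131.7, 249.9]
tool_rot: [1.0, 0.028, -0.0, -0.001]
ft_force: [0.3, -1.1, -0.5]
gripper_width: 0.007
[494.41589487 131.74402944 249.85077687] [ 0.27132362 -1.14140226 -0.54905528]
```

View pics/z8.png

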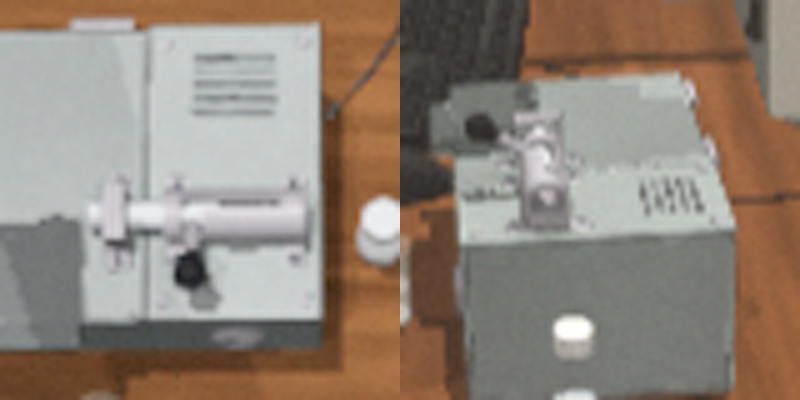

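Run:
```python
from h import *
import cv2
k=[]
for n,f,(x0,x1,y0,y1) in [("top","pics/t8.png",(218,240,190,208)),("side","pics/s8.png",(230,243,168,182))]:
    im=cv2.imread(f)[y0:y1,x0:x1].max(2); w=np.clip(70-im.astype(float),0,None); yy,xx=np.mgrid[y0:y1,x0:x1]
    u,v=(w*xx).sum()/w.sum(),(w*yy).sum()/w.sum(); print(n,u,v); k.append(ray(n,u,v))
p=tri(k);print(p)
C=np.array([539.5,9.5]);
ax=534-20  # axis from knob in long leg (x -10 vs -30), slid along y little
print("x,z rel axis",p[0]-ax,p[2]-139.5,"lean deg",np.degrees(np.arctan2(ax-p[0],p[2]-139.5)))
for t in (1.1,1.25,1.396):
    a=.436-t; q=np.array([ax+47*np.sin(a),p[1],139.5+47*np.cos(a)]); print(t,q,proj("top",q),proj("side",q))
```

```text
top 227.60331825037707 198.70437405731522
side 235.6343490304709 175.55678670360112
[476.32495444 -53.13286639 165.34170146]
x,z rel axis -37.67504556499114 25.84170145799598 lean deg 55.553372815899344
1.1 [485.03522035 -53.13286639 176.51407218] [227.50562865 194.61143672] [238.15395002 172.21943542]
1.25 [479.82914978 -53.13286639 171.77000147] [227.51237231 196.87133515] [236.57263352 173.66491074]
1.396 [475.49799629 -53.13286639 166.45543935] [227.55156375 198.83750579] [235.28199352 175.26194176]
```

```bash
python3 -c "
from bench import ctrl
print(ctrl.read_state()['ft_force'],ctrl.finish_job())"
```

```text
the job is handed in; nothing more can be done
[ 0.10255867 -0.70923983  0.15853923] None
```

I shut the lid, pushed the bolt across into the keeper and turned the knob over to the front. I handed the job in at about 16.5 s, with the gripper well clear. The hand-in reports no verdict.

- **Lid:** pressed down until the fingertips stopped at z 121 mm with about 31 N at the wrist. The pictures show it flush with the deck, and the bolt was still drawn back at that point.
- **Bolt:** pushed by the knob to its stop, with readings of at most about 8 N. The cameras put the knob about 42 mm further across than at the start, and it was still leaning to the rear.
- **Knob:** pushed over the top until it stopped, at about 12 N. The two fixed cameras together gave a lean of 55.5° to the front, against 55° for fully locked.
- **Surroundings:** in the final pictures I saw nothing disturbed around the chest, but I did not measure the bystanders' positions again.

No check failed or disagreed beyond the roughly 2 mm camera accuracy.

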